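# Hang the turner on the sprung hook and tug to check

### The job

Lift the red-handled turner out of the wooden drying block and hang it by its loop on the hook of the little steel stand. While still gripping it, tug it down gently so that the sprung hook gives a little, hold that for half a second to be sure it is held, then let go and leave it hanging still. Don't push hard on the hook stand and don't disturb the mug or the salt shaker.

Things in the scene. Friction and masses are not known exactly. Their poses are not given: they have to be found in the camera images.
- turner: Short kitchen turner, 173 mm tall, 0.08 to 0.17 kg, upright in the drying block's slot (may lean 0.06 rad). Origin: middle of the blade's lower edge; z up to the handle, y across its width, x through its thickness; both faces alike. Steel blade 50 wide, 5 thick, z 0 to 78 mm, neck 18 wide; red plastic loop handle 38 wide (y), 12 thick (x), z 98 to 173 mm.
- turner_eye (a point): On the turner (its axes) at z 157.4 mm: peak of the roof of the loop's opening. The opening passes right through in x, is 18 mm wide (y), with straight walls from z 110 to 155 mm, then a roof like a flat upside-down V (15 degrees a side) up to this peak. When hung, the prong's axis lies 3 mm below this point.
- turner_grip (a point): On the turner (its axes) at z 145 mm: place to grip the loop handle, fingers closing along y on its flat sides (38 mm apart, z 105 to 164 mm). The fingers then stand either side of the opening, so the prong can pass between them.
- block: Light wooden drying block, fixed, 75 x 110 x 56 mm (x, y, z); origin centre of the underside. A slot 7.5 x 52.5 mm, long in y, 50 mm deep, open at the top; the turner's blade stands in it, its lower edge 6 mm above the block's underside.
- stand: Fixed steel hook stand; origin at worktop level under the prong's seat. Base plate 150 x 100 x 12 mm, x -65 to +85 mm; post 14 mm thick at x +66 mm, top at z 236 mm; black clamp on it (x +48 to +78, 26 mm wide, up to the prong's axis) carries the sprung prong, which gives straight down about 1 mm per 6 N and springs back. A gentle tug: 6 to 12 N; 16 N is rough.
- hook_seat (a point): Fixed point of the stand (its axes), at z 220 mm above its origin: the seat on the prong, at the prong axis's NOMINAL height. The clamp is firmly set anywhere from 11 mm below to 11 mm above nominal; this is not in the measured poses: find the real height by feel or sight.
- hook_tip (a point): Fixed point of the stand at its x -26 mm, z 230 mm: upturned tip of the prong at nominal height (really up to 11 mm higher or lower). The prong, a 6 mm round rod, runs level along the stand's x from the clamp to x -20 mm, then turns up; the tip's end reaches x -29 mm and 13 mm above the prong's axis. It points along the stand's -x, roughly towards the robot.
- pink_mug: Pink mug, 86 x 123 x 90 mm, loose bystander; origin centre of the underside.
- salt_shaker: Salt shaker, 44 mm diameter, 90 mm tall, loose bystander; origin centre of the underside.
Mind the look-alikes: they are no part of the job. Of the things that look like the turner, the middle-sized one is meant.

How it is judged:
On the way, in this order (a step that is already met when the one before it is completed fails the run):
1. the gripped turner's loop is over the prong, behind the upturned tip (x of turner_eye in the frame of hook_seat between -0.02 and 0.04 m and y of turner_eye in the frame of hook_seat between -0.008 and 0.008 m and contact force between the fingers and turner above 20 N and z of turner_eye in the frame of hook_seat between -0.018 and 0.05 m), for 0.1 s.
2. still gripped, it is tugged down on the hook with more than 5 N, for 0.3 s (x of turner_eye in the frame of hook_seat between -0.02 and 0.04 m and y of turner_eye in the frame of hook_seat between -0.008 and 0.008 m and contact force between the fingers and turner above 20 N and contact force between turner and stand above 5 N and z of turner_eye in the frame of hook_seat below 0.02 m), for 0.3 s.
At the end, for the whole second after the job is handed in: The turner hangs on the prong by the roof of its loop (eye within 8 mm sideways of the seat, -20 to +40 mm along the prong, and 13 mm below to 18 mm above the nominal prong height), its weight on the hook, upright within 0.2 rad, slower than 0.05 m/s, released (x of turner_eye in the frame of hook_seat between -0.02 and 0.04 m and y of turner_eye in the frame of hook_seat between -0.008 and 0.008 m and z of turner_eye in the frame of hook_seat between -0.013 and 0.018 m and contact force between turner and stand above 0.3 N and angle between turner's own z axis and vertical below 0.2 rad and linear speed of turner below 0.05 m/s); the robot touches nothing.
It fails at once if the hook stand is loaded with more than 16 N by the turner or the robot (contact force between anything else and stand above 16 N).
It fails at once if the mug is moved more than 30 mm (distance of pink_mug from where it was at the start of the episode above 0.03 m).
It fails at once if the salt shaker is moved more than 30 mm (distance of salt_shaker from where it was at the start of the episode above 0.03 m).
It also fails if it takes over 51 s, if anything falls off the work surface, if the arm or the gripper's body presses on something with over 40 N, if the wrist force passes 120 N, or if a joint passes its speed limit or range.

### The arm

A 6-joint arm with a two-finger parallel gripper is mounted at the origin on a cart in front of the work surface, level with it; the furniture and walls round the work are solid. World frame = base frame: x ahead of the robot, y to its left, z up, the work surface at z = 0. Lengths are in m, angles in rad, forces in N, time in s.
With the tool pointing down it reaches from about 0.425 to 0.95 m from the base axis. Payload 3.5 kg.
Tool frame: the origin (TCP) lies between the finger pads; the fingertips stand 22 mm ahead of it and the grasp point (between the pads) lies 3 mm ahead of it; z points along the fingers, y is the line along which they close (so a half turn about z gives the same grasp; the last joint's range is limited). The gripper opens to 85 mm and grips with 20 to 120 N. Pads are 22 mm wide; open, the fingers measure 114 mm over their backs; the gripper's body (76 mm by 85 mm) begins 54 mm behind the grasp point. The pads swing forward as they close: fully open they stand 13 mm farther back than shut.
Start: joints at [1.052, 0.286, 1.577, -0, 1.279, -0.15], TCP at [0.243, 0.63, 0.253] pointing down, gripper open.
Joint ranges: [-2.77, 2.77], [-0.9, 2.22], [0.21, 2.48], [-1.53, 4.67], [0.24, 2.81], [-2.84, 2.84]. Speed limits (rad/s): [2.79, 2.79, 3.14, 3.14, 3.14, 3.14].

### API

Orientations are given as a unit quaternion [x, y, z, w].
In Python, from rig import manip, cams, job_done gives the robot as it stands.
- The arm moves only by the tool step_arm, never from a script. Its argument "motion" is a list of rows, each an object with "travel": the shift along the tool's x, y, z in m, a list of three; "turn": the turn about the tool's z in rad. In form: [{"travel": [dx, dy, dz], "turn": turn}, ...]. A call has 1 to 20 rows; each row is the pose to reach, as a shift and turn from the pose commanded when the call began, along the tool's axes at that moment; what a row does not reach only later rows make up. A row lasts 1/8 s, in which the tool goes at most 62.5 mm and 10.7 degrees, less where a joint would pass 70% of its speed; a pose out of reach is approached as far as the arm can. A call with a gripper value outside its range is refused whole. "hand" is the opening, from 0 (shut) to 1 (fully open), set as the call begins (left out, the last holds). The fingers move at their own pace and stop on an object; "force" is the grip in N (left out, the last holds). Time passes only in rows, so rows that repeat a pose let the fingers close. It gives the time, the measured TCP pose, the force, the opening and the grip force at its end, in the units of the state.
- manip.get_obs(): the state, without advancing time (a new reading comes with each control period).
- cams.get_image(name): name is "scene" or "top" or "wrist"; returns (picture, depth): 400x640x3 uint8, blue, green, red; 400x640 float32, m along the optical axis (not along the pixel's ray), 0 where there is no reading.
- cams.camera_model(name): a dict with "fovy" (degrees; the focal length in pixels is half the picture's height over the tangent of half this angle, whatever the lens; pixels are square), "cx", "cy" (the principal point, pixels), "extrinsics" (4x4, takes a point from camera to world coordinates); the wrist camera has in their place "hand_eye" (4x4, takes a point from camera to tool coordinates, whose origin is the TCP and whose axes are the flange's). Camera axes: x right, y down, z forward; pixel columns grow to the right and rows downward; lengths in m; the calibration is good to about 2 mm. The wrist camera is an equidistant fisheye: a pixel r from the principal point sees the ray r / f radians off the axis. A picture is of the moment at which its call begins: read the wrist's pose just before it. camera_model takes no time and is no camera call.
- job_done(): hands the job in; it is judged then, once.
The state is a dict: "time_s": time; "qpos": joint angles; "dq": joint speeds; "joint_efforts": joint torques, N m; "position": TCP position; "ee_rot": TCP orientation; "wrist_force": force on the tool from outside, world axes, zero at the start; "torque": the same for the moment, N m; "width": finger opening in m; "grasp_force": force on a finger pad.
Only numpy, scipy, OpenCV 4.12 (cv2) and the standard library are available. Lean on these libraries where they do the work, as an engineer would, in place of code of your own. Each camera call takes 0.05 s, during which the arm holds its last target. There are 200 camera calls.

## Working session

There is one attempt and no reset: what is moved stays moved. The work goes in short steps, Python scripts to look and compute and a tool call to move; the robot and the scene stay as the last step left them, time stands still between calls to the robot, and variables do not carry over. Pictures are saved under pics/ and viewed, at most 10 in all, crops included, and the job is handed in when it is done.

Besides the shell and the picture viewer there is one more tool, called after "Request:" as name([rows], argument=value, ...), one row to a line, values as JSON. step_arm: Moves the arm, as the interface text tells. Its arguments: {"type":"object","properties":{"motion":{"type":"array"},"hand":{"type":"number"},"force":{"type":"number"}},"required":["motion"]}

```bash
mkdir -p pics; ls; cat > h.py <<'E'
import numpy as np, cv2
from rig import manip, cams, job_done
from scipy.spatial.transform import Rotation as R
def pts(name, d=None):
    o=manip.get_obs(); img,d=cams.get_image(name); m=cams.camera_model(name)
    h,w=d.shape; f=h/2/np.tan(np.radians(m["fovy"]/2))
    u,v=np.meshgrid(np.arange(w),np.arange(h)); a=(u-m["cx"])/f; b=(v-m["cy"])/f
    if "extrinsics" in m: T=np.array(m["extrinsics"]); 
    else:
        r=np.hypot(a,b)+1e-9; k=np.tan(np.minimum(r,1.5))/r; a=a*k;b=b*k
        B=np.eye(4);B[:3,:3]=R.from_quat(o["ee_rot"]).as_matrix();B[:3,3]=o["position"];T=B@np.array(m["hand_eye"])
    P=np.stack([a*d,b*d,d],-1)@T[:3,:3].T+T[:3,3]; P[d<=0]=np.nan
    return img,P,T,f,m
E
python3 - <<'E'
from h import *
o=manip.get_obs(); print({k:np.round(v,3) for k,v in o.items()})
for n in("scene","top"):
    i,P,T,f,m=pts(n); cv2.imwrite(f"pics/{n}0.png",i); np.savez(f"{n}0.npz",i=i,P=P,T=T,f=f); print(n,np.round(T,3),f,m["cx"],m["cy"])
E
```

```text
pics
{'time_s': np.float64(0.0), 'qpos': array([ 1.052,  0.287,  1.578,  0.   ,  1.279, -0.15 ]), 'dq': array([-0.   , -0.   , -0.   , -0.   ,  0.001, -0.001]), 'joint_efforts': array([ 0.0000e+00, -4.0599e+01, -2.9262e+01, -0.0000e+00,  6.0000e-03,
        0.0000e+00]), 'position': array([0.243, 0.629, 0.252]), 'ee_rot': array([ 0.183,  0.983, -0.001, -0.   ]), 'wrist_force': array([0.892, 0.893, 0.312]), 'torque': array([-0.014, -0.017,  0.022]), 'grasp_force': np.float64(0.0), 'width': np.float64(0.085)}
scene [[ 0.539 -0.497  0.681 -0.264]
 [-0.842 -0.324  0.43  -0.496]
 [ 0.007 -0.805 -0.593  0.806]
 [ 0.     0.     0.     1.   ]] 377.92217716310086 318.13323894048966 198.61718362828233
top [[-0.003 -0.995  0.102  0.396]
 [-1.     0.004  0.008 -0.003]
 [-0.008 -0.102 -0.995  1.141]
 [ 0.     0.     0.     1.   ]] 429.975763424933 318.7766639897184 199.00556191033937
```

View pics/scene0.png

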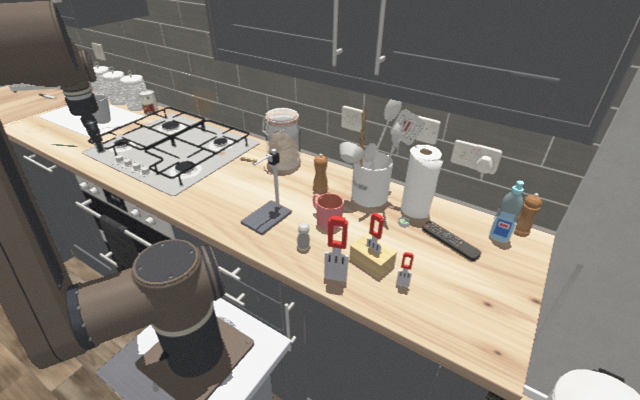

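View pics/top0.png

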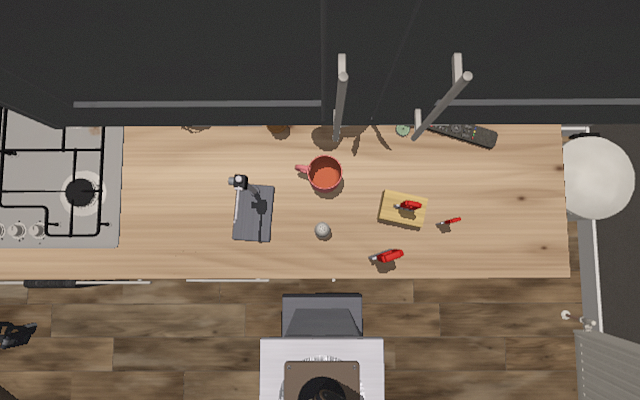

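The scene view shows the stand at (267,215) with its post top at (275,157), the mug at (329,211), the shaker at (303,236), the block at (373,255) with the middle-sized turner at (376,230), and look-alikes at (337,250) and (406,270). In the top view the block is at (402,209), the stand base at (253,212), the clamp and prong at (238,185), the shaker at (322,230) and the mug at (324,172).

```bash
python3 - <<'E'
from h import *
for n,box in(("scene",(340,210,420,300)),("top",(370,185,430,235))):
    z=np.load(n+"0.npz");i=z["i"].astype(int);P=z["P"]
    b,g,r=i[...,0],i[...,1],i[...,2]
    red=(r>120)&(g<70)&(b<70); M=np.zeros_like(red);x0,y0,x1,y1=box;M[y0:y1,x0:x1]=1
    lab,nn=None,None
    c,l,s,_=cv2.connectedComponentsWithStats((red&M).astype(np.uint8))
    for k in range(1,c):
        if s[k,4]<15: continue
        Q=P[l==k];Q=Q[~np.isnan(Q[:,0])]; print(n,"red",s[k],np.round(np.percentile(Q,[2,50,98],axis=0),3).tolist())
        xy=Q[:,:2]-Q[:,:2].mean(0);u,S,V=np.linalg.svd(xy,full_matrices=False);print(V[0],S/np.sqrt(len(Q)))
    if n=="top":
        wood=M.astype(bool)&(abs(P[...,2]-.056)<.005)
        print("block rect",cv2.minAreaRect(P[wood][:,:2].astype(np.float32)),wood.sum())
        for nm,bx in(("base",(225,170,280,250)),):
            x0,y0,x1,y1=bx;N=np.zeros_like(red);N[y0:y1,x0:x1]=1
            w=N&(abs(P[...,2]-.012)<.005)&(r<130); print("base",cv2.minAreaRect(P[w][:,:2].astype(np.float32)),w.sum())
            w=N&(P[...,2]>.1); Q=P[w]; print("high",len(Q)); vs,us=np.nonzero(w)
            for zz in (.1,.15,.19,.2,.21,.22,.23,.24): 
                q=Q[(Q[:,2]>zz)&(Q[:,2]<=zz+.01)]; 
                if len(q): print(zz,len(q),np.round(q.mean(0),3),np.round(q.min(0),3),np.round(q.max(0),3))
        for nm,bx in(("mug",(290,150,348,195)),("salt",(310,218,336,242))):
            x0,y0,x1,y1=bx;Q=P[y0:y1,x0:x1].reshape(-1,3);Q=Q[Q[:,2]>.03]
            print(nm,np.round(Q.min(0),3),np.round(Q.max(0),3),np.round(np.median(Q,0),3))
    else:
        x0,y0,x1,y1=(245,140,295,235)
        N=np.zeros_like(red);N[y0:y1,x0:x1]=1
        w=N&(P[...,2]>.15)&(P[...,0]<.7)
        Q=P[w];print("scene stand",len(Q)); vs,us=np.nonzero(w)
        for u,v,q,c in list(zip(us,vs,Q,i[w]))[::2]: print(u,v,np.round(q,3),c)
im=cv2.imread("pics/scene0.png")[135:245,240:300]; cv2.imwrite("pics/c1.png",cv2.resize(im,None,fx=5,fy=5,interpolation=cv2.INTER_CUBIC))
E
```

```text
scene red [370 214  14  25 154] [[0.473, -0.229, 0.107], [0.478, -0.213, 0.144], [0.483, -0.196, 0.176]]
[-0.19649091 -0.98050565] [0.01182568 0.00159454]
scene red [340 220   7  28 122] [[0.362, -0.178, 0.134], [0.367, -0.173, 0.184], [0.371, -0.164, 0.22]]
[ 0.35469205 -0.93498318] [0.0042843  0.00140129]
scene red [402 254  11  15  57] [[0.441, -0.331, 0.073], [0.446, -0.322, 0.096], [0.45, -0.31, 0.123]]
[-0.29715135  0.95483039] [0.0077291  0.00118455]
scene stand 235
272 149 [0.533 0.179 0.234] [219 218 222]
274 149 [0.536 0.173 0.235] [246 242 243]
272 150 [0.529 0.175 0.234] [223 218 221]
274 150 [0.528 0.166 0.237] [235 231 233]
272 151 [0.527 0.174 0.231] [154 150 152]
274 151 [0.53  0.168 0.232] [157 152 155]
271 152 [0.533 0.184 0.222] [106 105 113]
273 152 [0.524 0.168 0.231] [136 132 133]
275 152 [0.532 0.167 0.228] [120 118 118]
277 152 [0.545 0.169 0.221] [ 93  98 107]
269 153 [0.523 0.184 0.223] [104 106 111]
271 153 [0.528 0.18  0.222] [74 72 73]
273 153 [0.527 0.171 0.225] [135 130 130]
275 153 [0.529 0.165 0.226] [116 112 114]
277 153 [0.537 0.163 0.223] [59 60 64
[... 4578 characters left out ...]
97266) 1684
high 385
0.1 5 [0.53  0.17  0.104] [0.527 0.17  0.102] [0.534 0.173 0.107]
0.15 1 [0.528 0.171 0.151] [0.528 0.171 0.151] [0.528 0.171 0.151]
0.19 7 [0.525 0.165 0.196] [0.513 0.163 0.19 ] [0.535 0.168 0.2  ]
0.2 17 [0.528 0.176 0.206] [0.514 0.163 0.201] [0.542 0.202 0.21 ]
0.21 56 [0.528 0.186 0.215] [0.509 0.163 0.21 ] [0.542 0.202 0.22 ]
0.22 214 [0.51  0.177 0.226] [0.445 0.163 0.22 ] [0.543 0.196 0.23 ]
0.23 61 [0.505 0.177 0.235] [0.439 0.169 0.23 ] [0.539 0.185 0.24 ]
0.24 4 [0.51  0.178 0.24 ] [0.44  0.175 0.24 ] [0.536 0.182 0.241]
mug [ 0.528 -0.05   0.03 ] [0.614 0.068 0.095] [ 0.585 -0.     0.08 ]
salt [ 0.409 -0.02   0.034] [0.45  0.018 0.095] [ 0.428 -0.002  0.084]
```

View pics/c1.png

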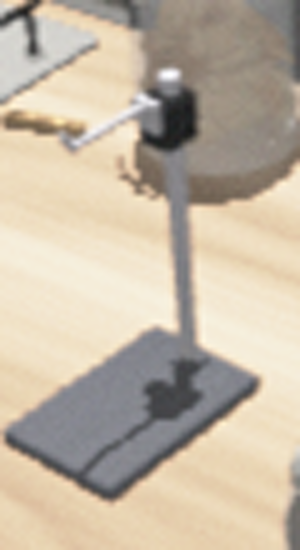

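The crop shows the prong running from the clamp at about full-image (273,157) to its tip at about (253,163). First I'll go above and in front of the prong and take a wrist view.

Request:
step_arm([
  {"travel": [-0.04, -0.04, -0.06], "turn": -0.1},
  {"travel": [-0.327, -0.355, -0.088], "turn": -0.297},
  {"travel": [-0.327, -0.355, -0.088], "turn": -0.297},
  {"travel": [-0.327, -0.355, -0.088], "turn": -0.297},
  {"travel": [-0.327, -0.355, -0.088], "turn": -0.297},
  {"travel": [-0.327, -0.355, -0.088], "turn": -0.297},
  {"travel": [-0.327, -0.355, -0.088], "turn": -0.297},
  {"travel": [-0.327, -0.355, -0.088], "turn": -0.297},
  {"travel": [-0.327, -0.355, -0.088], "turn": -0.297},
  {"travel": [-0.327, -0.355, -0.088], "turn": -0.297},
  {"travel": [-0.327, -0.355, -0.088], "turn": -0.297},
  {"travel": [-0.327, -0.355, -0.088], "turn": -0.297},
  {"travel": [-0.327, -0.355, -0.088], "turn": -0.297},
])

```text
time_s: 1.72
position: [0.42, 0.1815, 0.3412]
ee_rot: [0.035, 0.999, -0.0, -0.0]
wrist_force: [0.7, 0.0, 0.2]
width: 0.0854
grasp_force: 0.0
```

```bash
python3 - <<'E'
from h import *
i,P,T,f,m=pts("wrist"); cv2.imwrite("pics/w1.png",i); np.savez("w1.npz",i=i,P=P,T=T,f=f)
o=manip.get_obs(); print(np.round(o["position"],4),np.round(R.from_quat(o["ee_rot"]).as_matrix(),3).tolist(),o["time_s"],o["wrist_force"],np.round(o["dq"],3))
print(np.round(m["hand_eye"],3),f,m["cx"],m["cy"])
E
```

```text
[0.42   0.1813 0.3412] [[-0.998, 0.07, -0.0], [0.07, 0.998, -0.0], [0.0, -0.0, -1.0]] 1.775 [-0.0362951  -0.30796556  0.09893716] [-0.008 -0.002 -0.001  0.    -0.    -0.001]
[[ 0.    -0.953 -0.304  0.079]
 [ 1.     0.001 -0.001 -0.   ]
 [ 0.001 -0.304  0.953 -0.119]
 [ 0.     0.     0.     1.   ]] 309.70691628693146 313.15711508400074 202.79141891874943
```

View pics/w1.png

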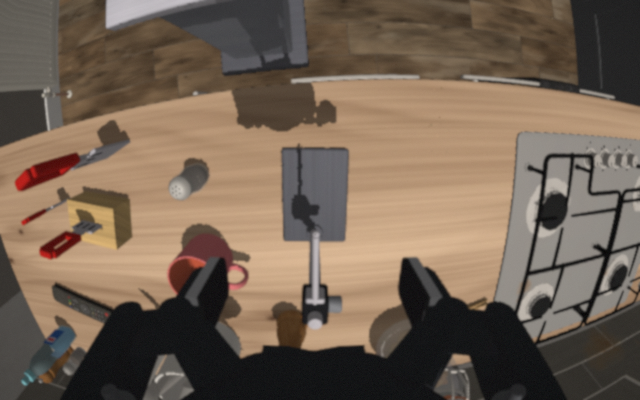

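The wrist view shows the prong running from the tip at (316,230) to the clamp at (316,300), the base plate at (315,195), and the fingers on either side.

```bash
python3 - <<'E'
from h import *
z=np.load("w1.npz");i=z["i"].astype(int);P=z["P"]
y=np.array([-.0713,.9974]);x=np.array([.9974,.0713*-1]);O=np.array([.4672,.1805])
for v in range(224,330,3):
    row=P[v,295:345]; k=row[:,2]>.17
    if k.any():
        q=row[k]; s=(q[:,:2]-O); print(v,k.sum(),"x",np.round(np.median(s@x),4),"y",np.round([ (s@y).min(),np.median(s@y),(s@y).max()],4),"z",np.round([np.median(q[:,2]),q[:,2].max()],4))
w=np.zeros(P.shape[:2],bool);w[140:250,270:360]=1
w&=(abs(P[...,2]-.012)<.006)&(i[...,2]<130);w=cv2.morphologyEx(w.astype(np.uint8),cv2.MORPH_OPEN,np.ones((5,5)))>0
print(cv2.minAreaRect(P[w][:,:2].astype(np.float32)),np.median(P[w][:,2]))
z=np.load("top0.npz");P=z["P"];w=np.zeros(P.shape[:2],bool);w[170:250,225:280]=1;w&=P[...,2]>.215
s=P[w];a=(s[:,:2]-O)@x;b=(s[:,:2]-O)@y
for c in np.arange(-.03,.08,.01):
    k=(a>=c)&(a<c+.01)
    if k.any(): print("top",round(c,3),k.sum(),np.round([b[k].min(),np.median(b[k]),b[k].max(),np.median(s[k,2]),s[k,2].max()],4))
E
```

```text
233 8 x -0.0283 y [0.0002 0.003  0.0058] z [0.2339 0.2347]
236 7 x -0.0262 y [-0.0002  0.0031  0.0054] z [0.2349 0.2366]
239 8 x -0.0188 y [-0.0012  0.0018  0.0046] z [0.2244 0.2248]
242 8 x -0.016 y [-0.0016  0.0015  0.0042] z [0.2245 0.2262]
245 8 x -0.013 y [-0.0019  0.0011  0.0039] z [0.2241 0.2263]
248 8 x -0.0108 y [-0.0024  0.0007  0.0035] z [0.2252 0.2254]
251 8 x -0.0075 y [-0.0027  0.0003  0.0031] z [0.2244 0.2256]
254 8 x -0.0048 y [-0.0032 -0.0002  0.0028] z [0.2247 0.2264]
257 7 x -0.0018 y [-0.0035 -0.0009  0.0024] z [0.2245 0.2257]
260 8 x 0.0011 y [-0.004 -0.001  0.002] z [0.2246 0.2251]
263 7 x 0.0042 y [-0.0044 -0.0018  0.0008] z [0.2243 0.225 ]
266 7 x 0.0069 y [-0.0048 -0.0021  0.0004] z [0.2249 0.2259]
269 7 x 0.0098 y [-0.0053 -0.0025  0.    ] z [0.225  0.2261]
272 7 x 0.0129 y [-0.0057 -0.003  -0.0004] z [0.2249 0.2261]
275 7 x 0.0163 y [-0.006  -0.0035 -0.001 ] z [0.2245 0.2259]
278 7 x 0.0195 y [-0.0066 -0.0038 -0.0013] z [0.2244 0.2258]
281 7 x 0.0221 y [-0.0069 -0.0042 -0.0017] z [0.2252 0.226 ]
284 24 x 0.0462 y [-0.0197 -0.0052  0.0035] z [0.1927 0.2255]

[... 953 characters left out ...]
88395643234253), (0.09916875511407852, 0.1484910547733307), 85.49235534667969) 0.010674590108286086
top -0.03 12 [0.0013 0.0043 0.0066 0.2359 0.24  ]
top -0.02 12 [0.0008 0.0029 0.0061 0.2277 0.2297]
top -0.01 15 [-2.100e-03  2.000e-04  3.100e-03  2.292e-01  2.306e-01]
top 0.0 13 [-0.0023 -0.0005  0.0027  0.2287  0.2319]
top 0.01 12 [-0.005  -0.0028 -0.0005  0.2292  0.2311]
top 0.02 15 [-0.0059 -0.0031 -0.0008  0.2271  0.2296]
top 0.03 11 [-0.0078 -0.0059 -0.0012  0.228   0.2302]
top 0.04 42 [-0.0186 -0.0071  0.0048  0.2276  0.233 ]
top 0.05 67 [-0.021  -0.0069  0.0166  0.2253  0.2361]
top 0.06 79 [-0.0224 -0.0091  0.0164  0.226   0.2413]
top 0.07 30 [-0.0231 -0.0131  0.0013  0.2254  0.2396]
```

Request:
step_arm([
  {"travel": [-0.089, -0.382, 0.03], "turn": 0.14},
  {"travel": [-0.089, -0.382, 0.03], "turn": 0.14},
  {"travel": [-0.089, -0.382, 0.03], "turn": 0.14},
  {"travel": [-0.089, -0.382, 0.03], "turn": 0.14},
  {"travel": [-0.089, -0.382, 0.03], "turn": 0.14},
  {"travel": [-0.089, -0.382, 0.03], "turn": 0.14},
  {"travel": [-0.089, -0.382, 0.03], "turn": 0.14},
  {"travel": [-0.089, -0.382, 0.03], "turn": 0.14},
  {"travel": [-0.089, -0.382, 0.03], "turn": 0.14},
  {"travel": [-0.089, -0.382, 0.03], "turn": 0.14},
])

```text
time_s: 3.02
position: [0.4819, -0.2052, 0.3117]
ee_rot: [0.105, 0.995, -0.0, 0.0]
wrist_force: [0.8, 0.4, -0.1]
width: 0.0854
grasp_force: 0.0
```

```bash
python3 - <<'E'
from h import *
i,P,T,f,m=pts("wrist"); cv2.imwrite("pics/w2.png",i); np.savez("w2.npz",i=i,P=P,T=T,f=f)
o=manip.get_obs(); M=R.from_quat(o["ee_rot"]).as_matrix(); p=o["position"];print(np.round(p,4),np.degrees(np.arctan2(M[1,1],M[0,1])),o["time_s"])
L=(P-p)@M
b,g,r=[i[...,k].astype(int) for k in range(3)]
red=((r>110)&(g<60)&(b<60)).astype(np.uint8)
c,l,s,_=cv2.connectedComponentsWithStats(red)
for k in range(1,c):
    if s[k,4]<60: continue
    Q=P[l==k];Q=Q[~np.isnan(Q[:,0])]; print("red",s[k],np.round(np.percentile(Q,[2,50,98],axis=0),3).tolist())
    t=Q[Q[:,2]>np.nanpercentile(Q[:,2],90)-.006]; lt=(t-p)@M
    rc=cv2.minAreaRect(t[:,:2].astype(np.float32)); print("  top pts",len(t),rc," tool x,y range",np.round(lt.min(0),4),np.round(lt.max(0),4))
w=(abs(P[...,2]-.056)<.006)&(abs(L[...,0])<.12)&(abs(L[...,1])<.12)&(red==0)
w=cv2.morphologyEx(w.astype(np.uint8),cv2.MORPH_OPEN,np.ones((5,5)))>0
print("block",cv2.minAreaRect(P[w][:,:2].astype(np.float32)),np.median(P[w][:,2]))
E
```

```text
[ 0.4819 -0.2054  0.3118] 77.9871214619785 3.075
red [321  52  19  18 224] [[0.369, -0.176, 0.211], [0.375, -0.172, 0.214], [0.38, -0.166, 0.222]]
  top pts 71 ((0.3746531903743744, -0.17068542540073395), (0.010660353116691113, 0.007402350194752216), 57.80027770996094)  tool x,y range [0.1082 0.0068 0.0883] [0.1168 0.0167 0.0966]
red [196 167  20  16 123] [[0.443, -0.327, 0.117], [0.447, -0.315, 0.123], [0.452, -0.306, 0.125]]
  top pts 117 ((0.44764089584350586, -0.31701353192329407), (0.006237701512873173, 0.02340254746377468), 17.734542846679688)  tool x,y range [ 0.0033 -0.1265  0.1867] [ 0.0176 -0.1051  0.1937]
red [301 180  19   9 117] [[0.477, -0.218, 0.113], [0.482, -0.21, 0.115], [0.487, -0.201, 0.126]]
  top pts 19 ((0.4811679422855377, -0.20894715189933777), (0.019105717539787292, 0.007538220379501581), 73.5403060913086)  tool x,y range [-0.0044 -0.013   0.1858] [0.0034 0.0056 0.1957]
red [290 193  40  13 404] [[0.475, -0.225, 0.17], [0.481, -0.208, 0.177], [0.487, -0.192, 0.179]]
  top pts 337 ((0.4811645448207855, -0.20902401208877563), (0.034135665744543076, 0.009281809441745281), 78.27474212646484)  tool x,y range [-0.0046 -0.0208  0.1316] [0.0047 0.0134 0.1395]
block ((0.4819295108318329, -0.2095170021057129), (0.11004399508237839, 0.07579214125871658), 77.32978057861328) 0.054709578702305306
```

View pics/w2.png

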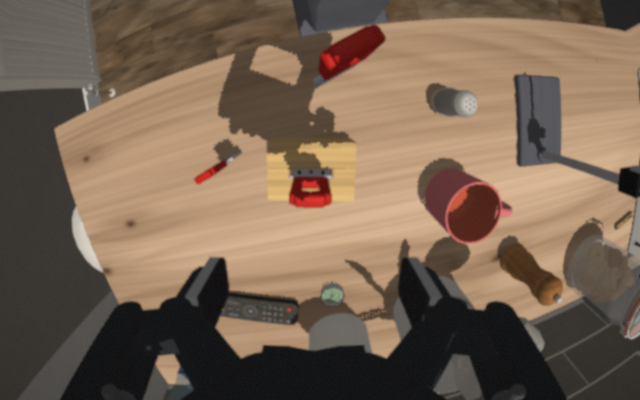

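The wrist view shows the turner's handle top at about (310,193), almost centred on the tool in x and 3.7 mm off in y.

Request:
step_arm([
  {"travel": [0.0, -0.0037, 0.05]},
  {"travel": [0.0, -0.0037, 0.1]},
  {"travel": [0.0, -0.0037, 0.14]},
  {"travel": [0.0, -0.0037, 0.158]},
  {"travel": [0.0, -0.0037, 0.158]},
  {"travel": [0.0, -0.0037, 0.158]},
], hand=1)

```text
schema error: expected keys travel, turn
```

Request:
step_arm([
  {"travel": [0, 0, 0], "turn": 0},
  {"travel": [0, 0, 0], "turn": 0},
  {"travel": [0, 0, 0], "turn": 0},
  {"travel": [0, 0, 0], "turn": 0},
  {"travel": [0, 0, 0], "turn": 0},
  {"travel": [0, 0, 0], "turn": 0},
], hand=0, force=60)

```text
time_s: 3.82
position: [0.4817, -0.2069, 0.3113]
ee_rot: [0.106, 0.994, 0.0, -0.0]
wrist_force: [0.5, 0.4, -0.0]
width: -0.0
grasp_force: 0.0
```

Turn must always be given, so the first call was refused and the gripper closed in the air. I'll reopen and descend.

Request:
step_arm([
  {"travel": [0.0, -0.0025, 0.0], "turn": 0},
  {"travel": [0.0, -0.0025, 0.0], "turn": 0},
  {"travel": [0.0, -0.0025, 0.0], "turn": 0},
  {"travel": [0.0, -0.0025, 0.0], "turn": 0},
  {"travel": [0.0, -0.0025, 0.02], "turn": 0},
  {"travel": [0.0, -0.0025, 0.06], "turn": 0},
  {"travel": [0.0, -0.0025, 0.1], "turn": 0},
  {"travel": [0.0, -0.0025, 0.14], "turn": 0},
  {"travel": [0.0, -0.0025, 0.158], "turn": 0},
  {"travel": [0.0, -0.0025, 0.158], "turn": 0},
  {"travel": [0.0, -0.0025, 0.158], "turn": 0},
], hand=1)

```text
time_s: 5.2
position: [0.4821, -0.2099, 0.1549]
ee_rot: [0.106, 0.994, -0.001, 0.001]
wrist_force: [0.5, -0.9, -0.2]
width: 0.0856
grasp_force: 0.0
```

Request:
step_arm([
  {"travel": [0, 0, 0], "turn": 0},
  {"travel": [0, 0, 0], "turn": 0},
  {"travel": [0, 0, 0], "turn": 0},
  {"travel": [0, 0, 0], "turn": 0},
  {"travel": [0, 0, 0], "turn": 0},
  {"travel": [0, 0, 0], "turn": 0},
], hand=0, force=60)

```text
time_s: 5.95
position: [0.4817, -0.2094, 0.1542]
ee_rot: [0.106, 0.994, -0.0, 0.001]
wrist_force: [-0.0, 1.2, 6.0]
width: 0.0369
grasp_force: 60.0
```

Request:
step_arm([
  {"travel": [0, 0, -0.015], "turn": 0},
  {"travel": [0, 0, -0.03], "turn": 0},
  {"travel": [0, 0, -0.05], "turn": 0},
  {"travel": [0, 0, -0.08], "turn": 0},
  {"travel": [0, 0, -0.12], "turn": 0},
  {"travel": [0, 0, -0.15], "turn": 0},
  {"travel": [0, 0, -0.15], "turn": 0},
  {"travel": [0, 0, -0.15], "turn": 0},
])

```text
time_s: 6.95
position: [0.4805, -0.2089, 0.302]
ee_rot: [0.106, 0.994, 0.0, -0.001]
wrist_force: [-0.0, 0.1, -2.0]
width: 0.0369
grasp_force: 60.3
```

```bash
python3 - <<'E'
from h import *
i,P,T,f,m=pts("wrist"); np.savez("w3.npz",i=i,P=P,T=T,f=f)
o=manip.get_obs(); M=R.from_quat(o["ee_rot"]).as_matrix(); p=o["position"];print(np.round(p,4),np.round(M,3).tolist(),np.degrees(np.arctan2(M[1,1],M[0,1])),o["time_s"],o["wrist_force"],o["grasp_force"],o["width"])
L=(P-p)@M
b,g,r=[i[...,k].astype(int) for k in range(3)]
red=(r>80)&(g<r*.4)&(b<r*.4)&(abs(L[...,0])<.04)&(abs(L[...,1])<.03)&(abs(L[...,2])<.05)
Q=L[red];print(len(Q),np.round(np.percentile(Q,[1,50,99],axis=0),4))
t=Q[Q[:,2]<np.percentile(Q[:,2],5)+.006];print("top",cv2.minAreaRect(t[:,:2].astype(np.float32)),np.median(t,0))
for z in np.arange(-.03,.04,.01):
    k=(Q[:,2]>z)&(Q[:,2]<z+.01)
    if k.sum()>3: print(round(z,3),k.sum(),np.round(np.percentile(Q[k],[2,50,98],axis=0)[:,:2],4).tolist())
st=(abs(L[...,0])<.05)&(abs(L[...,1])<.035)&(L[...,2]>.04)&(L[...,2]<.17)
Q=L[st];
for z in np.arange(.04,.17,.01):
    k=(Q[:,2]>z)&(Q[:,2]<z+.01)
    if k.sum()>3: print("blade",round(z,3),k.sum(),np.round(np.percentile(Q[k],[2,50,98],axis=0)[:,:2],4).tolist())
cv2.imwrite("pics/w3.png",i)
E
```

```text
[ 0.4803 -0.2087  0.3012] [[-0.978, 0.21, -0.003], [0.21, 0.978, 0.002], [0.004, 0.001, -1.0]] 77.86482790574348 7.0 [-0.47400469  0.01250919 -1.38866946] 60.333155393600464 0.037292546605614194
5644 [[-0.0044 -0.0181 -0.025 ]
 [ 0.0044 -0.0007 -0.0128]
 [ 0.0058  0.0168  0.0442]]
top ((0.000492636114358902, -0.0008258316665887833), (0.011841414496302605, 0.0342133529484272), 1.8248732089996338) [ 0.00233105 -0.00071617 -0.02361346]
-0.03 1673 [[-0.0045, -0.0137], [0.0019, -0.0007], [0.0054, 0.012]]
-0.02 1435 [[-0.0035, -0.0182], [0.0048, -0.0003], [0.0058, 0.0168]]
-0.01 495 [[0.003, -0.018], [0.0049, -0.0084], [0.0058, 0.0167]]
0.0 410 [[0.0023, -0.0179], [0.0048, -0.0007], [0.0056, 0.0168]]
0.01 345 [[0.0027, -0.018], [0.0048, -0.0099], [0.0058, 0.0168]]
0.02 282 [[0.0023, -0.0175], [0.0048, -0.0003], [0.0056, 0.0168]]
0.03 718 [[-0.0043, -0.0165], [0.0024, -0.0003], [0.0056, 0.0158]]
0.04 286 [[0.0031, -0.0167], [0.0049, -0.0003], [0.0055, 0.0156]]
blade 0.04 414 [[-0.0061, -0.0178], [0.0049, -0.0003], [0.0057, 0.0171]]
blade 0.05 129 [[0.0024, -0.0086], [0.003, -0.0002], [0.0037, 0.0075]]
blade 0.06 176 [[-0.0006, -0.0118], [0.003, -0.0009], [0.0036, 0.009]]
blade 0.07 567 [[-0.0027, -0.0237], [0.0012, 0.0004], [0.0032, 0.0234]]
blade 0.08 341 [[0.0009, -0.0237], [0.0017, -0.0009], [0.0024, 0.0229]]
blade 0.09 301 [[0.0009, -0.0234], [0.0017, -0.0002], [0.0024, 0.0232]]
blade 0.1 283 [[0.001, -0.0232], [0.0017, 0.0006], [0.0024, 0.0228]]
blade 0.11 243 [[0.0008, -0.0234], [0.0014, -0.0002], [0.0022, 0.0235]]
blade 0.12 177 [[0.0009, -0.0242], [0.0015, -0.0002], [0.0021, 0.0236]]
blade 0.13 213 [[0.0008, -0.0235], [0.0017, -0.001], [0.0023, 0.0227]]
blade 0.14 78 [[0.0008, -0.0229], [0.0014, -0.0006], [0.0021, 0.0238]]
```

View pics/w3.png

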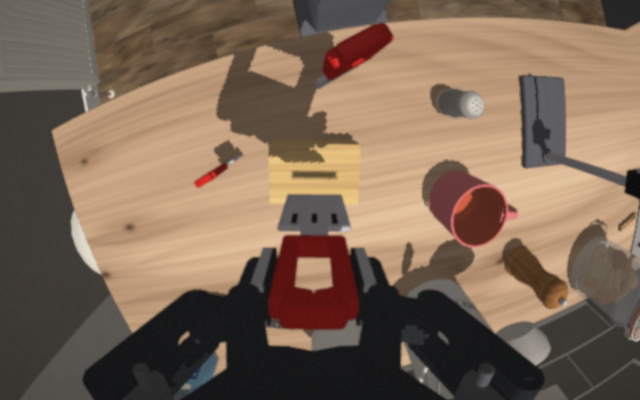

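The turner is held squarely with the loop centred, the opening visible at (313,273), and the slot empty at (314,175). Next I carry it to in front of the prong.

Request:
step_arm([
  {"travel": [0.02, 0.045, 0], "turn": -0.03},
  {"travel": [0.043, 0.1, 0], "turn": -0.06},
  {"travel": [0.066, 0.155, 0], "turn": -0.09},
  {"travel": [0.089, 0.21, 0], "turn": -0.12},
  {"travel": [0.112, 0.265, 0], "turn": -0.138},
  {"travel": [0.13, 0.315, 0], "turn": -0.138},
  {"travel": [0.143, 0.352, 0], "turn": -0.138},
  {"travel": [0.149, 0.37, 0], "turn": -0.138},
  {"travel": [0.149, 0.37, 0.03], "turn": -0.138},
  {"travel": [0.149, 0.37, 0.057], "turn": -0.138},
  {"travel": [0.149, 0.37, 0.057], "turn": -0.138},
  {"travel": [0.149, 0.37, 0.057], "turn": -0.138},
  {"travel": [0.149, 0.37, 0.057], "turn": -0.138},
])

```text
time_s: 8.62
position: [0.414, 0.1838, 0.2476]
ee_rot: [0.037, 0.999, 0.0, 0.001]
wrist_force: [-0.0, 0.1, -0.5]
width: 0.0372
grasp_force: 60.6
```

```bash
cat > look.py <<'E'
from h import *
import sys
i,P,T,f,m=pts("wrist"); cv2.imwrite(f"pics/{sys.argv[1]}.png",i)
o=manip.get_obs(); M=R.from_quat(o["ee_rot"]).as_matrix(); p=o["position"]
print(np.round(p,4),np.round(M,3).tolist(),"yaw",np.degrees(np.arctan2(M[1,1],M[0,1])),o["time_s"],o["wrist_force"],o["grasp_force"])
L=(P-p)@M
b,g,r=[i[...,k].astype(int) for k in range(3)]
red=(r>80)&(g<r*.4)&(b<r*.4)&(abs(L[...,0])<.04)&(abs(L[...,1])<.03)&(abs(L[...,2])<.05)
print("red tool",np.round(np.percentile(L[red],[1,50,99],axis=0),4).tolist())
st=(P[...,2]>.205)&(abs(L[...,1])<.008)&(L[...,0]<-.015)&~red; Q=L[st];W=P[st]
for x in np.arange(-.1,-.01,.01):
    k=(Q[:,0]>x)&(Q[:,0]<=x+.01)
    if k.sum()>3: print("prong",round(x,3),k.sum(),np.round(np.median(Q[k],0),4),"worldz",np.round(np.median(W[k,2]),4),W[k,2].max())
E
python3 look.py w4
```

```text
[0.414  0.1838 0.2476] [[-0.997, 0.074, 0.002], [0.074, 0.997, 0.0], [-0.002, 0.001, -1.0]] yaw 85.7580885396019 8.675 [ 0.17473552  0.81465371 -0.46740973] 60.60244560241699
red tool [[-0.0042, -0.0179, -0.0243], [0.0047, -0.0005, -0.0115], [0.0061, 0.017, 0.0459]]
prong -0.07 32 [-0.0616 -0.0006  0.0231] worldz 0.2246 0.22576148402687327
prong -0.06 104 [-0.0547 -0.0006  0.023 ] worldz 0.2248 0.2271678921848451
prong -0.05 46 [-0.0477 -0.0006  0.0225] worldz 0.2252 0.2265370711775803
```

View pics/w4.png

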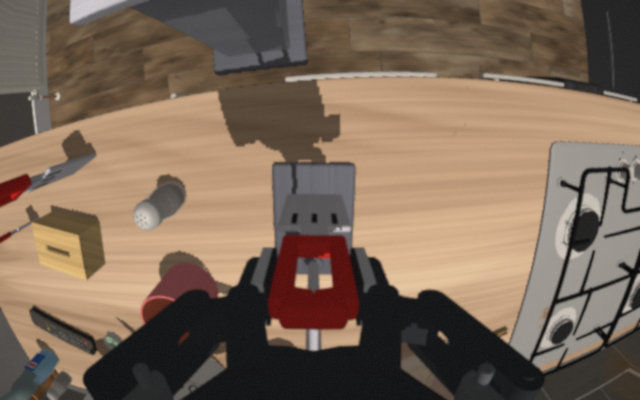

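The prong shows through the opening at (313,275), lined up with the loop to within 0.1 mm sideways and about 35 mm below the eye. I'll insert.

Request:
step_arm([
  {"travel": [-0.005, 0, 0.004], "turn": 0},
  {"travel": [-0.015, 0, 0.004], "turn": 0},
  {"travel": [-0.025, 0, 0.004], "turn": 0},
  {"travel": [-0.035, 0, 0.004], "turn": 0},
  {"travel": [-0.045, 0, 0.004], "turn": 0},
  {"travel": [-0.052, 0, 0.004], "turn": 0},
  {"travel": [-0.056, 0, 0.004], "turn": 0},
  {"travel": [-0.056, 0, 0.004], "turn": 0},
  {"travel": [-0.056, 0, 0.004], "turn": 0},
  {"travel": [-0.056, 0, 0.004], "turn": 0},
])

```text
time_s: 9.93
position: [0.4689, 0.1798, 0.2424]
ee_rot: [0.037, 0.999, 0.0, 0.0]
wrist_force: [0.1, 0.8, -0.8]
width: 0.0375
grasp_force: 60.6
```

```bash
python3 look.py w5; python3 -c "
from h import *
for k in range(3):
    i,P,T,f,m=pts('scene');o=manip.get_obs();print(o['wrist_force'],o['position'])
cv2.imwrite('pics/s5.png',cv2.resize(i[120:220,220:330],None,fx=5,fy=5,interpolation=cv2.INTER_CUBIC))"
```

```text
[0.4689 0.1798 0.2424] [[-0.997, 0.074, 0.0], [0.074, 0.997, 0.0], [-0.0, 0.0, -1.0]] yaw 85.78304207729612 9.975 [-0.1371239  -0.2245552  -0.17083948] 60.598082542419434
red tool [[-0.0042, -0.0179, -0.0242], [0.0048, -0.0005, -0.0133], [0.0061, 0.017, 0.0455]]
prong -0.06 298 [-0.0547  0.      0.0199] worldz 0.2224 0.22702630838243065
prong -0.05 228 [-0.0439  0.      0.0175] worldz 0.2248 0.22639052140416388
[ 0.32782758  0.30215479 -1.05829325] [0.46899719 0.17972    0.24240367]
[ 0.97573551 -1.63995798 -0.52775312] [0.46900322 0.17972403 0.24238935]
[-0.69449501 -0.21767598 -0.97104937] [0.46901678 0.17970095 0.24235728]
```

View pics/s5.png

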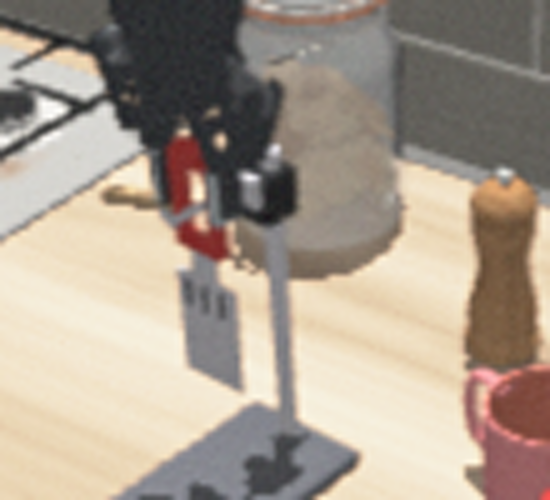

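The crop shows the loop threaded on the prong behind the tip. I'll lower in small steps, watching the force.

Request:
step_arm([
  {"travel": [0, 0, 0.006], "turn": 0},
  {"travel": [0, 0, 0.012], "turn": 0},
  {"travel": [0, 0, 0.017], "turn": 0},
  {"travel": [0, 0, 0.019], "turn": 0},
  {"travel": [0, 0, 0.02], "turn": 0},
  {"travel": [0, 0, 0.02], "turn": 0},
  {"travel": [0, 0, 0.02], "turn": 0},
])

```text
time_s: 11.0
position: [0.4693, 0.1797, 0.2226]
ee_rot: [0.037, 0.999, 0.0, 0.0]
wrist_force: [-0.1, 0.1, -1.2]
width: 0.0369
grasp_force: 60.6
```

Request:
step_arm([
  {"travel": [0, 0, 0.001], "turn": 0},
  {"travel": [0, 0, 0.002], "turn": 0},
  {"travel": [0, 0, 0.002], "turn": 0},
  {"travel": [0, 0, 0.002], "turn": 0},
])

```text
time_s: 11.5
position: [0.4691, 0.1797, 0.2203]
ee_rot: [0.037, 0.999, 0.0, -0.0]
wrist_force: [-0.1, 0.4, -1.3]
width: 0.0374
grasp_force: 60.6
```

Request:
step_arm([
  {"travel": [0, 0, 0.001], "turn": 0},
  {"travel": [0, 0, 0.001], "turn": 0},
  {"travel": [0, 0, 0.001], "turn": 0},
])

```text
time_s: 11.88
position: [0.4691, 0.1797, 0.2193]
ee_rot: [0.037, 0.999, -0.0, -0.0]
wrist_force: [-0.3, 0.6, -2.0]
width: 0.0372
grasp_force: 60.6
```

Request:
step_arm([
  {"travel": [0, 0, 0.001], "turn": 0},
  {"travel": [0, 0, 0.001], "turn": 0},
  {"travel": [0, 0, 0.001], "turn": 0},
])

```text
time_s: 12.25
position: [0.4691, 0.1797, 0.2183]
ee_rot: [0.037, 0.999, -0.0, -0.0]
wrist_force: [0.2, -0.4, -0.9]
width: 0.0373
grasp_force: 60.6
```

Request:
step_arm([
  {"travel": [0, 0, 0.0005], "turn": 0},
  {"travel": [0, 0, 0.0007], "turn": 0},
  {"travel": [0, 0, 0.0007], "turn": 0},
])

```text
time_s: 12.62
position: [0.4691, 0.1797, 0.2176]
ee_rot: [0.037, 0.999, -0.0, -0.0]
wrist_force: [0.6, -0.4, -1.7]
width: 0.0369
grasp_force: 60.6
```

Request:
step_arm([
  {"travel": [0, 0, 0.0005], "turn": 0},
  {"travel": [0, 0, 0.001], "turn": 0},
  {"travel": [0, 0, 0.001], "turn": 0},
])

```text
time_s: 13.0
position: [0.4692, 0.1797, 0.217]
ee_rot: [0.037, 0.999, -0.0, 0.0]
wrist_force: [-1.1, 0.4, 0.6]
width: 0.0374
grasp_force: 60.6
```

```bash
cat > fz.py <<'E'
from h import *
F=[];
for k in range(3):
    cams.get_image("top"); o=manip.get_obs(); F.append(o["wrist_force"])
print(np.mean(F,0),np.round(o["position"],4),o["time_s"],o["grasp_force"])
E
python3 fz.py
```

```text
[-0.03965426 -0.28455657  0.82449492] [0.4692 0.1797 0.2169] 13.15 60.6398606300354
```

Request:
step_arm([
  {"travel": [0, 0, 0.0005], "turn": 0},
  {"travel": [0, 0, 0.001], "turn": 0},
  {"travel": [0, 0, 0.001], "turn": 0},
])

```text
time_s: 13.52
position: [0.4693, 0.1797, 0.2162]
ee_rot: [0.037, 0.999, 0.0, 0.0]
wrist_force: [-2.9, -1.5, 4.7]
width: 0.0371
grasp_force: 61.0
```

```bash
python3 fz.py
```

```text
[-2.68307695 -0.58256685  5.05214666] [0.4693 0.1797 0.2162] 13.675 61.033583879470825
```

Request:
step_arm([
  {"travel": [0, 0, 0.0006], "turn": 0},
  {"travel": [0, 0, 0.0006], "turn": 0},
  {"travel": [0, 0, 0.0006], "turn": 0},
  {"travel": [0, 0, 0.0006], "turn": 0},
  {"travel": [0, 0, 0.0006], "turn": 0},
  {"travel": [0, 0, 0.0006], "turn": 0},
])

```text
time_s: 14.42
position: [0.4693, 0.1797, 0.2159]
ee_rot: [0.037, 0.999, -0.0, 0.0]
wrist_force: [-3.3, -0.8, 5.8]
width: 0.0371
grasp_force: 61.3
```

```bash
python3 fz.py
```

```text
[-2.93387096 -0.89334313  6.60060835] [0.4693 0.1797 0.2159] 14.575 61.26018762588501
```

Request:
step_arm([
  {"travel": [0, 0, -0.0009], "turn": 0},
  {"travel": [0, 0, -0.0018], "turn": 0},
  {"travel": [0, 0, -0.0018], "turn": 0},
  {"travel": [0, 0, -0.0018], "turn": 0},
])

```text
time_s: 15.08
position: [0.4692, 0.1797, 0.2167]
ee_rot: [0.037, 0.999, 0.0, 0.0]
wrist_force: [-1.7, -0.4, 2.3]
width: 0.037
grasp_force: 61.2
```

```bash
python3 fz.py
```

```text
[-0.70263668 -0.11875246  2.02972542] [0.4692 0.1797 0.2167] 15.225 61.20626091957092
```

Request:
step_arm([
  {"travel": [0, 0, -0.0005], "turn": 0},
  {"travel": [0, 0, -0.0005], "turn": 0},
  {"travel": [0, 0, -0.0005], "turn": 0},
])

```text
time_s: 15.6
position: [0.4691, 0.1797, 0.2171]
ee_rot: [0.037, 0.999, 0.0, -0.0]
wrist_force: [1.2, 0.2, -0.3]
width: 0.0375
grasp_force: 61.1
```

Request:
step_arm([
  {"travel": [0, 0, 0], "turn": 0},
  {"travel": [0, 0, 0], "turn": 0},
  {"travel": [0, 0, 0], "turn": 0},
  {"travel": [0, 0, 0], "turn": 0},
  {"travel": [0, 0, 0], "turn": 0},
  {"travel": [0, 0, 0], "turn": 0},
], hand=0.8)

```text
time_s: 16.35
position: [0.4691, 0.1797, 0.2173]
ee_rot: [0.037, 0.999, 0.0, 0.0]
wrist_force: [-0.3, -1.4, 0.1]
width: 0.0685
grasp_force: 0.0
```

```bash
python3 fz.py; python3 look.py w6
```

```text
[-0.84353679 -0.44121073  0.14742762] [0.4691 0.1797 0.2173] 16.5 0.0
[0.4691 0.1797 0.2173] [[-0.997, 0.074, 0.0], [0.074, 0.997, -0.0], [-0.0, -0.0, -1.0]] yaw 85.7733430586453 16.55 [-0.15756886 -0.25517689  0.15829401] 0.0
red tool [[-0.0041, -0.0177, -0.0242], [0.0048, -0.0005, -0.0134], [0.0061, 0.017, 0.0455]]
prong -0.05 127 [-0.0403  0.0032  0.0067] worldz 0.2107 0.21695776130140676
prong -0.04 173 [-0.0394 -0.      0.0041] worldz 0.2133 0.22565966884039282
prong -0.03 175 [-0.0247 -0.0005 -0.0073] worldz 0.2246 0.22588290465155175
prong -0.02 14 [-0.0194 -0.0001 -0.0078] worldz 0.2252 0.22567380858717379
```

View pics/w6.png

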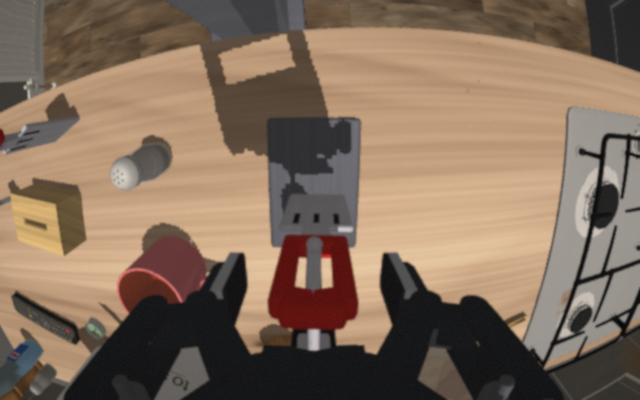

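The fingers are clear on both sides at (228,285) and (400,285), and the turner hangs square on the prong at (313,280). I'll retreat straight up and wait for any swing to settle.

Request:
step_arm([
  {"travel": [0, 0, -0.02], "turn": 0},
  {"travel": [0, 0, -0.05], "turn": 0},
  {"travel": [0, 0, -0.09], "turn": 0},
  {"travel": [0, 0, -0.13], "turn": 0},
  {"travel": [0, 0, -0.13], "turn": 0},
  {"travel": [0, 0, -0.13], "turn": 0},
  {"travel": [0, 0, -0.13], "turn": 0},
  {"travel": [0, 0, -0.13], "turn": 0},
  {"travel": [0, 0, -0.13], "turn": 0},
  {"travel": [0, 0, -0.13], "turn": 0},
  {"travel": [0, 0, -0.13], "turn": 0},
  {"travel": [0, 0, -0.13], "turn": 0},
  {"travel": [0, 0, -0.13], "turn": 0},
  {"travel": [0, 0, -0.13], "turn": 0},
  {"travel": [0, 0, -0.13], "turn": 0},
  {"travel": [0, 0, -0.13], "turn": 0},
  {"travel": [0, 0, -0.13], "turn": 0},
  {"travel": [0, 0, -0.13], "turn": 0},
  {"travel": [0, 0, -0.13], "turn": 0},
  {"travel": [0, 0, -0.13], "turn": 0},
])

```text
time_s: 19.05
position: [0.4691, 0.1797, 0.3473]
ee_rot: [0.037, 0.999, -0.0, -0.0]
wrist_force: [0.3, -0.7, -0.4]
width: 0.0684
grasp_force: 0.0
```

```bash
python3 - <<'E'
from h import *
for t in range(4):
    i,P,T,f,m=pts("wrist"); o=manip.get_obs()
    b,g,r=[i[...,k].astype(int) for k in range(3)]
    red=(r>80)&(g<r*.4)&(b<r*.4)&(abs(P[...,0]-.468)<.05)&(abs(P[...,1]-.18)<.04)&(P[...,2]>.1)
    print(o["time_s"],np.round(o["position"],3),red.sum(),np.round(np.percentile(P[red],[1,50,99],axis=0),4).tolist())
E
```

```text
19.1 [0.469 0.18  0.347] 1127 [[0.4621, 0.1617, 0.1754], [0.4655, 0.1793, 0.2344], [0.474, 0.1965, 0.2418]]
19.15 [0.469 0.18  0.347] 1126 [[0.4621, 0.1616, 0.1753], [0.4656, 0.1794, 0.2346], [0.4741, 0.1965, 0.2417]]
19.2 [0.469 0.18  0.347] 1132 [[0.4622, 0.1617, 0.1751], [0.4656, 0.1791, 0.2345], [0.4741, 0.1966, 0.2417]]
19.25 [0.469 0.18  0.347] 1125 [[0.4621, 0.1616, 0.1751], [0.4656, 0.1792, 0.2345], [0.4741, 0.1965, 0.242]]
```

```bash
python3 -c "
from rig import job_done
print(job_done())"
```

```text
the job is handed in; nothing more can be done
None
```

The turner is hanging still and released on the stand's hook, after a tug of about 8 N held for over half a second; the job is handed in, though no verdict came back.

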